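# Reline the soldering hearth

## Robot

A 7-joint arm with a two-finger parallel gripper is mounted at the origin on the work surface. World frame = base frame: x ahead of the robot, y to its left, z up, the work surface at z = 0. Lengths are in m, angles in rad, forces in N, time in s.
With the tool pointing down it reaches from about 0.425 to 0.95 m from the base axis. Payload 4.7 kg.
Tool frame: the origin (TCP) lies midway between the tips of the shut fingers; the grasp point (between the pads) lies 19 mm behind it; y points along the fingers, z is the direction in which the jaws open and shut, and the axes are right-handed (so a half turn about y gives the same grasp; the last joint's range is limited). The gripper opens to 85 mm and grips with 20 to 120 N. Pads are 22 mm wide; open, the fingers measure 114 mm over their backs; the gripper's body (76 mm by 85 mm) begins 54 mm behind the grasp point. The pads swing forward as they close: fully open they stand 13 mm farther back than shut.
Start: joints at [-1.34, 0.469, -0.049, 1.532, 0.024, 1.141, -0.082], TCP at [0.173, 0.652, 0.231] pointing down, gripper open.
Joint ranges: [-2.59, 2.59], [-0.33, 1.99], [-1.39, 1.29], [0.1, 2.45], [-1.04, 4.18], [0.21, 1.99], [-2.66, 2.66]. Speed limits (rad/s): [2.57, 2.57, 3.14, 3.14, 3.14, 3.14, 3.14].

## Interface

Orientations are given as a rotation vector (axis times angle).
In Python, from station import robot, planner, capture, read_time, read_joints, read_dq, read_joint_torque, read_tcp_pos, read_ee_rot, read_force, read_ft_torque, read_finger_gap gives the robot as it stands. Calls block until the motion is done:
- robot.move_to(position, orientation): joint-space move of the TCP to a pose.
- robot.servo_line(position, frame=None, rate=0.15, until_force=None): straight line of the TCP; frame=None keeps the orientation; rate is the mean speed in m/s. With until_force (N) it stops when the force on the tool has changed by that much, and returns True; else False.
- robot.set_joints(angles): joint-space move.
- robot.set_gripper(opening, effort=None): finger opening in m; effort is the grip in N (None keeps the last); returns when the fingers have stopped.
- robot.dwell(seconds).
- planner.solve_ik(position, orientation): joint angles nearest the present ones, or None.
- capture(name): name is "scene" or "side" or "wrist"; returns a dict with "color" (480x640x3 uint8, red, green, blue), "z_map" (480x640 float32, m along the optical axis (not along the pixel's ray), 0 where there is no reading), "fx", "fy", "cx", "cy" (pixels), "cam_to_world" (4x4, takes a point from camera to world coordinates). Camera axes: x right, y down, z forward; pixel columns grow to the right and rows downward; lengths in m; the calibration is good to about 2 mm. A picture is of the moment at which its call begins.
A pose or a line that the arm cannot do raises robot.PlanningError and nothing moves.
- robot.close_job(): hands the job in, once; it reports no verdict.
Readings, each from a call of its own:
- read_time(): time.
- read_joints(): joint angles.
- read_dq(): joint speeds.
- read_joint_torque(): joint torques, N m.
- read_tcp_pos(): TCP position.
- read_ee_rot(): TCP orientation.
- read_force(): force on the tool from outside, world axes, zero at the start.
- read_ft_torque(): the same for the moment, N m.
- read_finger_gap(): finger opening in m.
Only numpy, scipy, OpenCV 4.12 (cv2) and the standard library are available. Lean on these libraries where they do the work, as an engineer would, in place of code of your own. Each camera call takes 0.05 s, during which the arm holds its last target.

## Task

Reline the soldering hearth: first stand the flux jar that is on it upright in the small wooden caddy, then lay the long block along the far fence, pushed square and flush into the corner of the fence. Lay every short block lengthwise in one straight row after it, flat, flush with the far fence and each butted tight against its neighbour with no gaps, and slide the end stop up until it touches the last block. Leave the other things on the table where they are.

Things in the scene. Friction and masses are not known exactly. Their poses are not given: they have to be found in the camera images.
- hearth: fixed steel hearth plate about 455 x 112 mm, top 5 mm above the table; origin at table height, x axis towards the far fence, y axis along the row towards the end fence. Two fences 10 mm thick rise 12 mm above the plate: the far fence, inner face at x = +45 mm, and the end fence, inner face at y = +190 mm; the near side is open (plate edge at x = -56 mm) and the sliding stop is at the other end
- corner (a point): inner corner where the two fences meet, on the plate's top surface (hearth frame 45, 190, 5 mm), axes as the hearth's; the row of blocks runs from here towards -y, so a flush block's centre line lies at x = -25 mm from here, and the long block's centre at y = -50 mm
- stop (a joint): sliding end stop, a steel bar 92 mm across (hearth x -50 to +42 mm), 24 mm thick and 31 mm high above the plate; 0 m = fully back (its face 370 mm from the end fence), grows to 0.2 as it slides towards the end fence. It may start partly closed. Stays where left, about 3 N of friction
- stop_face (a point): centre of the stop's face towards the blocks, 21 mm above the table, axes as the hearth's
- stop_grip (a point): centre of the wooden grip on top of the stop, 50 mm above the table: 34 mm across (hearth x), 20 mm along the slide, 30 mm high (35 to 65 mm above the table); 12 mm behind the face
- corner_block: loose cream refractory block, 100 long (its x axis) x 50 wide (y) x 44 high mm, about 0.1 to 0.3 kg, lying flat on the table; origin at the centre of its underside. The long block
- block1: loose cream refractory block, 60 long (its x axis) x 50 wide (y) x 44 high mm, about 0.1 to 0.3 kg, lying flat on the table; origin at the centre of its underside. A short block; three or four of the short blocks are present (None if absent), all alike and in any order in the row
- block2: loose cream refractory block, 60 long (its x axis) x 50 wide (y) x 44 high mm, about 0.1 to 0.3 kg, lying flat on the table; origin at the centre of its underside. A short block; three or four of the short blocks are present (None if absent), all alike and in any order in the row
- block3: loose cream refractory block, 60 long (its x axis) x 50 wide (y) x 44 high mm, about 0.1 to 0.3 kg, lying flat on the table; origin at the centre of its underside. A short block; three or four of the short blocks are present (None if absent), all alike and in any order in the row
- block4: loose cream refractory block, 60 long (its x axis) x 50 wide (y) x 44 high mm, about 0.1 to 0.3 kg, lying flat on the table; origin at the centre of its underside. A short block; three or four of the short blocks are present (None if absent), all alike and in any order in the row
- slot1 (a point): where the centre of the underside of short block no. 1 of the row (counted from the long block) lies when the row is tight; on the plate's top, axes as the hearth's
- slot2 (a point): where the centre of the underside of short block no. 2 of the row (counted from the long block) lies when the row is tight; on the plate's top, axes as the hearth's
- slot3 (a point): where the centre of the underside of short block no. 3 of the row (counted from the long block) lies when the row is tight; on the plate's top, axes as the hearth's
- slot4 (a point): where the centre of the underside of short block no. 4 of the row (counted from the long block) lies when the row is tight; on the plate's top, axes as the hearth's
- jar: closed white flux jar with steel cap, upright, 54 mm diameter, 80 mm high, 0.18 kg, standing on the hearth plate where the long block belongs; origin at the centre of its underside
- caddy: fixed small open wooden caddy, outside 130 (x) x 110 (y) x 30 mm high, walls and floor 5 mm; origin at the centre of its underside at table height
- bowl: white ceramic bowl, 130 mm across and 50 mm high; leave alone
- brass_brush: hand brush lying near the robot; leave alone
- tea_mug: blue mug 80 mm across, 90 mm high; leave alone

How it is judged:
On the way, in this order (a step that is already met when the one before it is completed fails the run):
1. the flux jar stands upright in the caddy, let go (x of jar in the frame of caddy between -0.045 and 0.045 m and y of jar in the frame of caddy between -0.04 and 0.04 m and z of jar in the frame of caddy below 0.02 m and angle between jar's own z axis and vertical below 0.15 rad and contact force between the fingers and jar below 0.1 N), for 0.2 s.
2. the long block is flush in the corner of the fence (x of corner_block in the frame of corner between -0.028 and -0.022 m and z of corner_block in the frame of corner between -0.004 and 0.004 m and angle between the x axis of corner_block and the y axis of hearth, either way round below 0.04 rad and angle between corner_block's own z axis and vertical below 0.05 rad and y of corner_block in the frame of corner above -0.053 m), for 0.2 s.
At the end, for the whole second after the job is handed in: jar upright in the caddy; all blocks flat, square (0.04 rad), within 3 mm of the far fence; long block within 3 mm of the end fence; short blocks within 5 mm of their places in a tight row, none left out; stop face within 3 mm of the last block; all at rest and released (all of step 1 and all of step 2 and x of block1 in the frame of corner between -0.028 and -0.022 m and z of block1 in the frame of corner between -0.004 and 0.004 m and angle between the x axis of each of block1, block2, block3, block4 and the y axis of hearth, either way round below 0.04 rad and angle between each of block1, block2, block3, block4's own z axis and vertical below 0.05 rad and (horizontal distance between block1 and slot1 below 0.005 m or horizontal distance between block1 and slot2 below 0.005 m or horizontal distance between block1 and slot3 below 0.005 m or horizontal distance between block1 and slot4 below 0.005 m) and x of block2 in the frame of corner between -0.028 and -0.022 m and z of block2 in the frame of corner between -0.004 and 0.004 m and (horizontal distance between block2 and slot1 below 0.005 m or horizontal distance between block2 and slot2 below 0.005 m or horizontal distance between block2 and slot3 below 0.005 m or horizontal distance between block2 and slot4 below 0.005 m) and x of block3 in the frame of corner between -0.028 and -0.022 m and z of block3 in the frame of corner between -0.004 and 0.004 m and (horizontal distance between block3 and slot1 below 0.005 m or horizontal distance between block3 and slot2 below 0.005 m or horizontal distance between block3 and slot3 below 0.005 m or horizontal distance between block3 and slot4 below 0.005 m) and x of block4 in the frame of corner between -0.028 and -0.022 m and z of block4 in the frame of corner between -0.004 and 0.004 m and (horizontal distance between block4 and slot1 below 0.005 m or horizontal distance between block4 and slot2 below 0.005 m or horizontal distance between block4 and slot3 below 0.005 m or horizontal distance between block4 and slot4 below 0.005 m) and horizontal distance between any of block1, block2, block3, block4 and slot1 below 0.005 m and horizontal distance between any of block1, block2, block3, block4 and slot2 below 0.005 m and horizontal distance between any of block1, block2, block3, block4 and slot3 below 0.005 m and (y of block1 in the frame of stop_face between 0.027 and 0.033 m or y of block2 in the frame of stop_face between 0.027 and 0.033 m or y of block3 in the frame of stop_face between 0.027 and 0.033 m or y of block4 in the frame of stop_face between 0.027 and 0.033 m) and linear speed of each of block1, block2, block3, block4, corner_block, jar below 0.01 m/s and velocity of joint stop below 0.01 m/s); the robot touches nothing.
It fails at once if a bystander is shifted more than 4 cm or tipped over (distance of any of bowl, brass_brush, tea_mug from where it was at the start of the episode above 0.04 m or angle between any of bowl, tea_mug's own z axis and vertical above 0.5 rad).
Of block1, block2, block3, block4 only 3 to 4 are there at a start; the rules pass over those that are not, and their reading is None.
At some moment in a run one of block1, block2, block3, block4, corner_block may be knocked a few centimetres aside while the robot is not near it.
It also fails if it takes over 210 s, if anything falls off the work surface, if the arm or the gripper's body presses on something with over 40 N, if the wrist force passes 120 N, or if a joint passes its speed limit or range.

## Working session

There is one attempt and no reset: what is moved stays moved. The work goes in short steps, each a Python script; the robot and the scene stay as the last script left them, time stands still between calls to the robot, and variables do not carry over. Pictures are saved under pics/ and viewed, and the job is handed in when it is done.

```bash
mkdir -p pics; ls
python3 - <<'E'
from station import *
import cv2,numpy as np
for n in ["scene","side","wrist"]:
    c=capture(n); cv2.imwrite(f"pics/{n}0.png",c["color"][:,:,::-1]); np.savez(f"pics/{n}0.npz",**c)
    print(n,c["fx"],c["cx"],c["cy"],np.round(c["cam_to_world"],3).tolist())
print(read_time(),read_tcp_pos(),read_ee_rot(),read_finger_gap())
E
```

```text
pics
scene 574.1838778871503 319.5935483430215 234.9950728695388 [[0.21, 0.708, -0.675, 1.311], [0.978, -0.152, 0.145, -0.17], [-0.0, -0.69, -0.724, 0.901], [0.0, 0.0, 0.0, 1.0]]
side 484.57837848834413 327.3973719960319 231.53436244831374 [[0.948, -0.247, 0.198, 0.27], [-0.317, -0.727, 0.609, -0.654], [-0.007, -0.64, -0.768, 0.875], [0.0, 0.0, 0.0, 1.0]]
wrist 427.73717454252306 316.83809756165505 237.61378139288172 [[0.257, 0.928, 0.269, 0.103], [0.966, -0.246, -0.074, 0.669], [-0.002, 0.279, -0.96, 0.374], [0.0, 0.0, 0.0, 1.0]]
0.15 [0.17328408 0.65192529 0.2305133 ] [-1.56263657  0.20403001 -0.20385169] 0.08556855809607122
```

View pics/scene0.png

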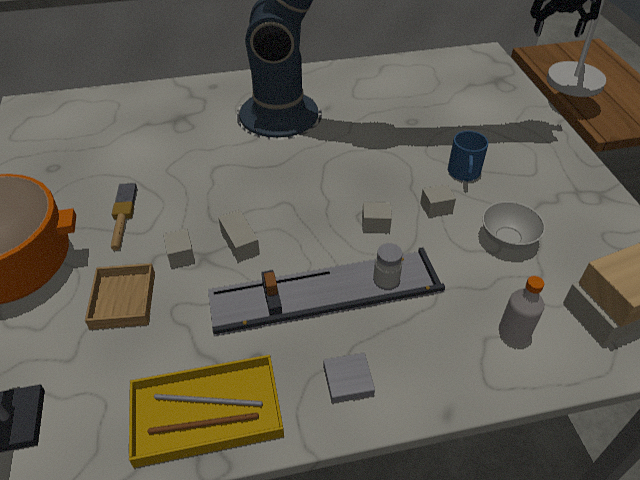

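View pics/side0.png

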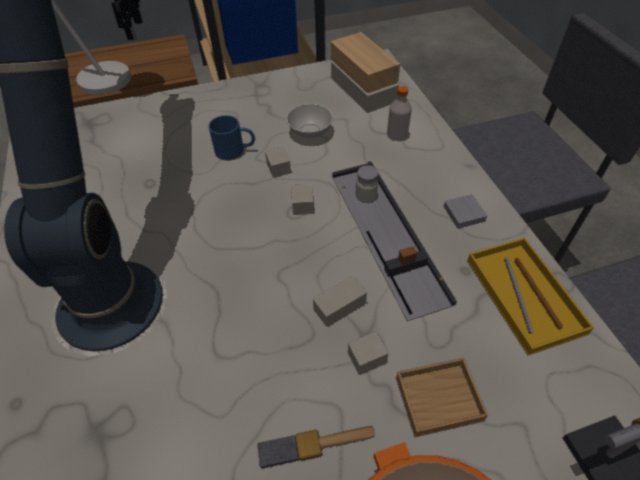

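View pics/wrist0.png

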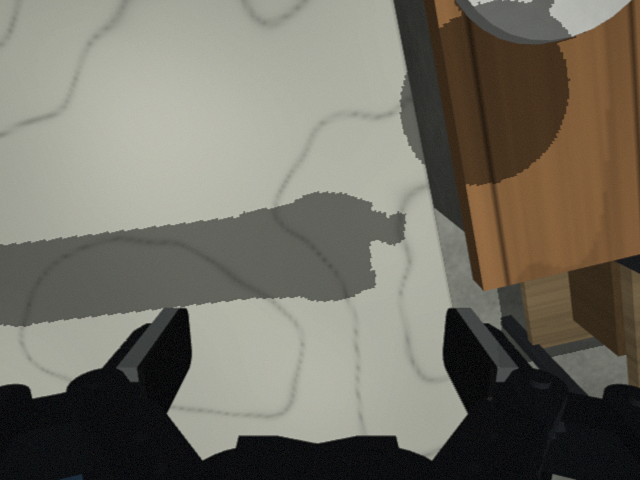

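The scene view shows the long block at about (240,233) and three short blocks at (178,248), (377,217) and (437,200). The jar is at (388,266), the stop grip at (270,283) and the caddy at (120,297). Next I'll measure these from the depth data.

```bash
cat > h.py <<'E'
from station import *
import cv2,numpy as np
from scipy.spatial.transform import Rotation as R
def cloud(c):
    z=c["z_map"]; v,u=np.indices(z.shape)
    P=np.stack([(u-c["cx"])/c["fx"]*z,(v-c["cy"])/c["fy"]*z,z,np.ones_like(z)],-1)@np.array(c["cam_to_world"]).T
    P=P[...,:3].copy(); P[z==0]=np.nan
    return P
def tops(P,zlo,zhi,amin=8e-4,box=(0.2,1.0,-0.6,0.6),res=0.002):
    m=(P[...,2]>zlo)&(P[...,2]<zhi)&(P[...,0]>box[0])&(P[...,0]<box[1])&(P[...,1]>box[2])&(P[...,1]<box[3])
    n,l=cv2.connectedComponents(m.astype(np.uint8))[:2]
    out=[]
    for i in range(1,n):
        q=P[l==i]
        if len(q)<40: continue
        (cx,cy),(w,h),a=cv2.minAreaRect((q[:,:2]*1000).astype(np.float32))
        if w*h<amin*1e6: continue
        if w<h: w,h,a=h,w,a+90
        out.append((round(cx,1),round(cy,1),round(w,1),round(h,1),round((a+90)%180-90,1),len(q),round(1000*float(np.median(q[:,2])),1)))
    return out
E
python3 - <<'E'
from h import *
for n in ["scene","side"]:
    c=dict(np.load(f"pics/{n}0.npz")); P=cloud(c); np.save(f"pics/P{n}.npy",P)
    print(n,"z table",np.nanmedian(P[200:260,300:340,2]) )
    for lo,hi in [(.038,.05),(.075,.095),(.012,.022),(.024,.034),(.058,.07)]:
        print(lo,hi); [print("  ",t) for t in tops(P,lo,hi,3e-4)]
c=dict(np.load("pics/scene0.npz"))["color"]
cv2.imwrite("pics/crop.png",cv2.resize(c[160:340,80:460,::-1],None,fx=2.1,fy=2.1,interpolation=cv2.INTER_CUBIC))
E
```

```text
scene z table 0.0006123022253869403
0.038 0.05
   (298.7, 414.7, 45.1, 13.1, 62.4, 61, 44.7)
   (341.7, 367.8, 63.6, 18.1, 21.6, 83, 43.7)
   (439.9, 286.5, 62.0, 55.0, -87.4, 463, 44.1)
   (464.0, 137.7, 60.0, 55.3, 75.2, 501, 44.2)
   (563.5, 404.4, 128.0, 127.3, -27.9, 595, 44.7)
   (454.0, -162.3, 105.2, 50.7, 15.8, 881, 44.5)
   (466.0, -287.1, 65.1, 49.7, 5.9, 571, 44.7)
   (478.5, -539.6, 173.1, 37.0, -32.1, 343, 44.3)
   (636.4, 106.7, 51.5, 23.2, 64.0, 108, 43.8)
   (813.5, 457.9, 128.2, 59.8, 42.9, 343, 44.2)
   (803.9, 298.9, 58.4, 27.0, 44.0, 136, 43.7)
0.075 0.095
   (333.1, 399.0, 86.0, 83.6, 20.2, 463, 84.4)
   (491.5, -539.0, 160.7, 26.0, -42.8, 591, 85.4)
   (621.0, 114.3, 48.4, 46.9, -7.5, 440, 84.8)
   (806.4, 458.5, 114.9, 34.0, 27.4, 541, 84.8)
   (800.2, 302.4, 58.9, 35.8, 41.7, 301, 86.9)
0.012 0.022
   (347.2, 366.9, 62.5, 14.5, 22.6, 70, 17.0)
   (326.0, -407.8, 205.7, 41.8, -6.8, 796, 18.7)
   (454.6, 275.7, 75.5, 39.2, 52.8, 116, 16.3)
   (546.5, 417.0, 95.2, 67.6, 53.0, 426, 16.6)
   (485.5, 132.9, 59.3, 7.4, 79.6, 90, 17.0)
   (469.8, -177.9, 108.7, 43.0,
[... 3838 characters left out ...]
.6, -17.5, 56, 30.4)
   (334.1, 376.3, 79.0, 37.0, 3.8, 92, 29.2)
   (442.1, 259.0, 47.8, 7.4, 1.9, 52, 28.5)
   (616.6, 98.4, 51.1, 19.2, -17.5, 57, 29.0)
   (831.8, -260.5, 242.5, 143.8, -90.0, 1209, 29.4)
   (619.7, -128.7, 91.6, 23.4, -12.4, 116, 29.4)
   (450.9, -183.1, 109.2, 44.2, -11.2, 136, 29.2)
   (456.0, -302.6, 75.3, 38.1, -33.7, 94, 29.9)
   (561.4, -402.1, 131.4, 112.4, -6.4, 923, 29.6)
0.058 0.07
   (757.4, 496.8, 195.1, 101.2, -42.1, 312, 61.8)
   (786.2, 294.8, 57.3, 29.9, -22.8, 76, 63.7)
   (333.2, 427.5, 64.2, 24.9, 0.6, 94, 64.6)
   (327.4, 375.9, 79.2, 38.5, -12.5, 109, 63.9)
   (617.2, 104.6, 48.8, 28.4, -25.3, 88, 62.6)
   (622.5, -117.4, 34.0, 21.8, -0.6, 153, 64.6)
```

View pics/crop.png

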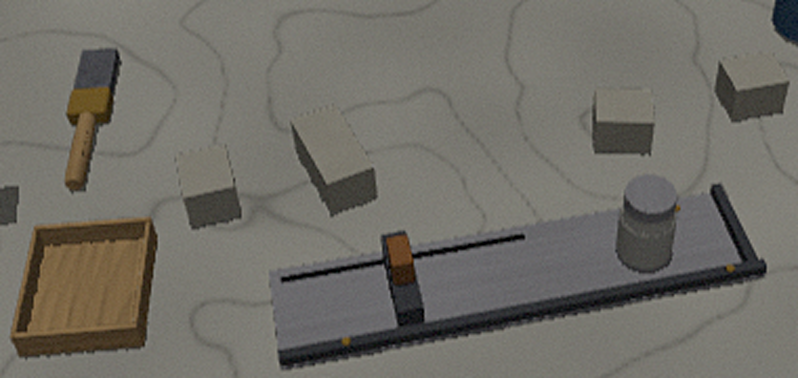

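The scene crop shows the plate running from about (275,290) to (765,265), the jar at (648,225), and the stop at (400,275) partly closed. Next I'll fit the hearth pose properly.

Run:
```python
from h import *
from scipy.optimize import minimize
print(np.round(R.from_rotvec(read_ee_rot()).as_matrix(),2).tolist())
for n in ["scene","side"]:
    P=np.load(f"pics/P{n}.npy").reshape(-1,3)
    m=(P[:,0]>.54)&(P[:,0]<.74)&(P[:,1]>-.29)&(P[:,1]<.26)
    Q=P[m]
    F=Q[(Q[:,2]>.0145)&(Q[:,2]<.0195)][:,:2]*1000
    S=Q[(Q[:,2]>.003)&(Q[:,2]<.0075)][:,:2]*1000
    def H(p,X):
        c,s=np.cos(p[2]),np.sin(p[2]); d=X-p[:2]
        return np.c_[d@[c,s],d@[-s,c]]
    def cost(p):
        h=H(p,F)
        def box(h,x0,x1,y0,y1): 
            dx=np.maximum(np.maximum(x0-h[:,0],h[:,0]-x1),0);dy=np.maximum(np.maximum(y0-h[:,1],h[:,1]-y1),0); return np.hypot(dx,dy)
        d=np.minimum(box(h,45,55,-255,200),box(h,-56,55,190,200))
        g=box(H(p,S),-56,45,-255,190)
        return np.minimum(d,6).mean()+np.minimum(g,6).mean()
    best=min((minimize(cost,[x,15,y],method="Nelder-Mead",options=dict(initial_simplex=[[x,15,y],[x+6,15,y],[x,23,y],[x,15,y+.03]],maxiter=600)) for x in(620,628) for y in(.0,.03,.06)),key=lambda r:r.fun)
    print(n,best.x,best.fun,len(F),len(S))
    p=best.x;h=H(p,F); 
    print(" far strip x pct",np.percentile(h[(abs(h[:,0]-50)<12)&(h[:,1]<180)][:,0],[3,50,97]),"end y",np.percentile(h[(h[:,0]<40)&(h[:,1]>170)][:,1],[3,50,97]))
    g=H(p,Q[(Q[:,2]>.062)&(Q[:,2]<.068)][:,:2]*1000); g=g[abs(g[:,1]+130)<40]; print(" grip",g.min(0),g.max(0))
    s=H(p,S);print(" plate",np.percentile(s,[.5,99.5],axis=0))
```

```text
[[0.97, -0.0, 0.26], [-0.26, -0.0, 0.97], [0.0, -1.0, -0.0]]
scene [6.22838136e+02 1.16800546e+01 1.84307538e-02] 1.5762274948566328 1309 6705
 far strip x pct [43.73619777 50.40961031 55.90980644] end y [189.56026448 194.67560068 200.19849755]
 grip [ -20.53447078 -139.50055033] [  15.03721304 -119.40755948]
 plate [[ -79.61199242 -295.90391649]
 [ 113.05796861  233.73495351]]
side [6.24372877e+02 1.30908748e+01 1.78461098e-02] 1.38738184130646 739 4934
 far strip x pct [44.51975423 49.98773352 55.37234867] end y [187.68174835 195.295903   200.5306137 ]
 grip [ -21.00838263 -141.62442446] [  12.84105178 -119.68874074]
 plate [[ -79.66393947 -296.58482799]
 [ 109.90696069  229.75370671]]
```

```bash
cat >> h.py <<'E'
HX,HY,HA=0.6236,0.0124,0.018
def h2w(x,y): # mm hearth -> m world
    c,s=np.cos(HA),np.sin(HA); x/=1000;y/=1000
    return HX+c*x-s*y, HY+s*x+c*y
def ori(a):  # jaw direction angle in world xy
    return R.from_matrix(np.array([[np.sin(a),0,np.cos(a)],[-np.cos(a),0,np.sin(a)],[0,-1,0]])).as_rotvec()
def best(x,y,z,a):
    q0=np.array(read_joints()); c=[]
    for aa in (a,a+np.pi):
        q=planner.solve_ik([x,y,z],ori(aa))
        if q is not None: c.append((np.abs(np.array(q)-q0).max(),aa))
    if not c: raise RuntimeError("no ik")
    return min(c)[1]
def st(m=""): print(m,"t",round(read_time(),1),"tcp",np.round(read_tcp_pos(),4),"F",np.round(read_force(),1),"gap",round(read_finger_gap(),4))
E
python3 - <<'E'
from h import *
a=best(.621,.1147,.14,np.pi/2+HA)
robot.set_gripper(.085,30)
robot.move_to([.621,.1147,.14],ori(a)); st("above")
robot.servo_line([.621,.1147,.035]); st("down")
robot.set_gripper(.045,30); st("grip")
robot.servo_line([.621,.1147,.14]); st("up")
a2=best(.561,-.4025,.16,np.pi/2-.11)
robot.move_to([.561,-.4025,.15],ori(a2)); st("over caddy")
print(robot.servo_line([.561,-.4025,.030],rate=.08,until_force=4)); st("down")
c=capture("side"); cv2.imwrite("pics/side1.png",c["color"][:,:,::-1])
E
```

```text
above t 2.9 tcp [0.6209 0.1162 0.1399] F [ 0.2 -0.5  0.7] gap 0.0852
down t 3.7 tcp [0.6218 0.1146 0.0358] F [ 0.7 -0.1  0.6] gap 0.0849
grip t 4.1 tcp [0.6217 0.1151 0.0363] F [-1.4  1.1  6. ] gap 0.0523
up t 5.0 tcp [0.62   0.1148 0.1389] F [-0.3  0.3 -2.3] gap 0.0523
over caddy t 6.9 tcp [ 0.5624 -0.4005  0.1497] F [ 0.3  0.6 -2. ] gap 0.0522
True
down t 8.2 tcp [ 0.5606 -0.4023  0.0363] F [-0.4  0.7  5.1] gap 0.0524
```

View pics/side1.png

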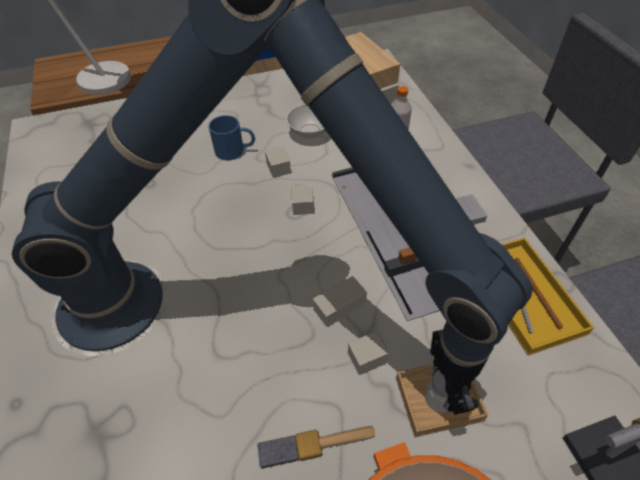

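The jar is standing in the caddy at about (445,390). I'll release it and check.

Run:
```python
from h import *
robot.set_gripper(.085,30); st("rel")
p=read_tcp_pos()
robot.servo_line([p[0],p[1],.16]); st("up")
robot.move_to([.42,-.16,.25],ori(best(.42,-.16,.25,np.radians(105.5)))); robot.dwell(.2)
for n in ["side","wrist","scene"]:
    c=capture(n); cv2.imwrite(f"pics/{n}2.png",c["color"][:,:,::-1]); P=cloud(c)
    print(n); [print("  ",t) for t in tops(P,.038,.05,8e-4) if t[0]<520 and -350<t[1]<320]; [print("  jar",t) for t in tops(P,.075,.095,3e-4) if abs(t[0]-560)<60 and abs(t[1]+400)<60]
```

```text
rel t 8.6 tcp [ 0.5596 -0.4011  0.0344] F [ 0.7  0.  -0.5] gap 0.0849
up t 9.6 tcp [ 0.5592 -0.4004  0.1589] F [-0.5  1.  -1.8] gap 0.0849
side
   (442.0, 286.3, 65.6, 49.8, -88.4, 336, 44.1)
   (449.7, 140.9, 60.6, 19.7, 76.9, 120, 44.0)
   (455.6, -161.7, 100.9, 52.2, 14.5, 1120, 44.2)
   (466.4, -286.0, 60.5, 52.3, 5.9, 842, 44.2)
  jar (560.2, -403.8, 47.3, 47.1, -20.5, 671, 85.2)
wrist
   (451.6, -160.6, 98.7, 50.0, 15.4, 7633, 45.0)
   (462.8, -285.3, 60.1, 50.9, 5.5, 4525, 45.1)
scene
   (441.0, 287.0, 64.2, 55.4, 89.8, 471, 44.2)
   (463.3, 137.6, 60.4, 54.3, 76.8, 497, 44.1)
   (453.2, -162.2, 106.8, 51.3, 16.0, 876, 44.5)
   (466.2, -286.9, 66.9, 49.9, 5.4, 571, 44.7)
  jar (560.8, -403.3, 47.6, 47.4, 12.9, 504, 85.3)
```

View pics/wrist2.png

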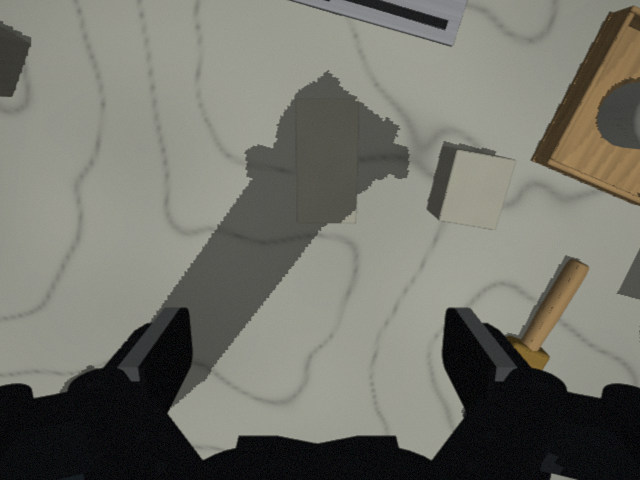

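View pics/side2.png

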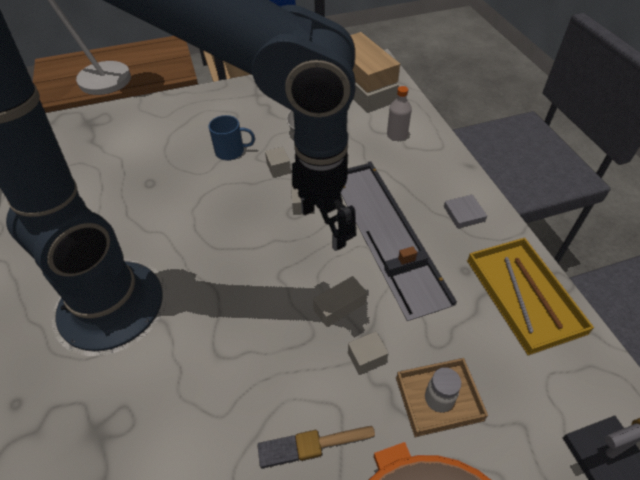

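The jar is upright in the caddy at (443,388) in the side view, within 2 mm of centre. Next is the long block.

```bash
cat >> h.py <<'E'
G=.018
def pick(x,y,deg):
    a=best(x,y,.12,np.radians(deg)+np.pi/2)
    robot.set_gripper(.085,30)
    robot.move_to([x,y,.12],ori(a)); robot.servo_line([x,y,G],rate=.12)
    robot.set_gripper(.03,40); st("grip"); g=read_tcp_pos()
    robot.servo_line([x,y,.13]); st("lift"); return g[2]
def place(hx,hy,zg,dx=-6,dy=-8,fx=7,fy=7):
    # hover, lower to just above plate, slide to end neighbour then fence
    X=lambda u,v,z: [*h2w(u,v),z]
    a=best(*X(hx+dx,hy+dy,.13),HA)
    robot.move_to(X(hx+dx,hy+dy,.13),ori(a)); st("hover")
    robot.servo_line(X(hx+dx,hy+dy,zg+.015),rate=.12)
    print(robot.servo_line(X(hx+dx,hy+dy,zg+.0),rate=.03,until_force=3)); st("down")
    z=read_tcp_pos()[2]
    print(robot.servo_line(X(hx+dx,hy+dy,z+.001),rate=.03))
    print("x",robot.servo_line(X(hx+6,hy+dy,z+.001),rate=.02,until_force=fx)); st()
    p=np.array(read_tcp_pos()); u=((p[0]-HX)*np.cos(HA)+(p[1]-HY)*np.sin(HA))*1000
    print("y",robot.servo_line(X(u,hy+7,z+.001),rate=.02,until_force=fy)); st()
    p=read_tcp_pos()
    c,s=np.cos(HA),np.sin(HA); d=np.array(p[:2])-[HX,HY]; print("hearth tcp",d@[c,s],d@[-s,c])
E
python3 - <<'E'
from h import *
zg=pick(.4545,-.1618,15.3); print(zg)
place(20,140,zg)
c=capture("side"); cv2.imwrite("pics/side3.png",c["color"][:,:,::-1])
c=capture("wrist"); cv2.imwrite("pics/wrist3.png",c["color"][:,:,::-1])
E
```

```text
grip t 13.3 tcp [ 0.4548 -0.1615  0.0186] F [-1.6  0.9  6.4] gap 0.0494
lift t 14.2 tcp [ 0.4538 -0.1614  0.1293] F [-0.6  0.2 -1. ] gap 0.0496
0.018596550172686382
hover t 15.6 tcp [0.635  0.1419 0.1298] F [-0.5 -0.4 -1.3] gap 0.0491
True
down t 16.9 tcp [0.6358 0.1448 0.0236] F [-1.   0.3  3.8] gap 0.0491
False
x True
 t 17.6 tcp [0.64   0.1447 0.0238] F [-0.1 -0.1  1.9] gap 0.0492
y True
 t 18.2 tcp [0.6392 0.1551 0.0239] F [0.5 0.7 3.5] gap 0.0493
hearth tcp 0.018149426889981658 0.142435245700059
```

View pics/wrist3.png

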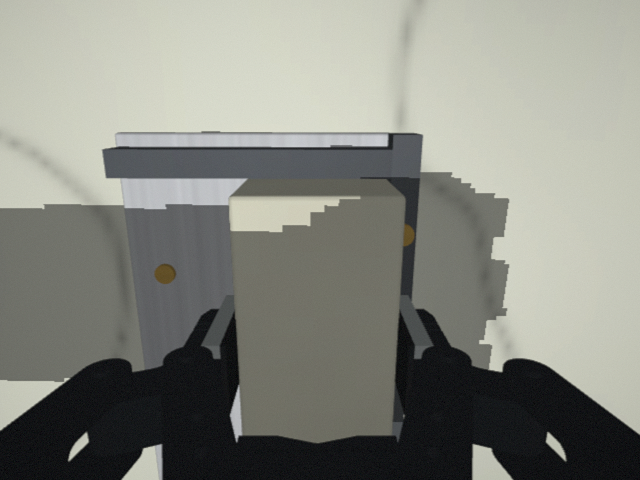

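The wrist view shows the held block against the far fence (right, about column 400) and near the end fence (about row 180). I'll release, back off and measure.

```bash
cat >> h.py <<'E'
def toh(p):
    c,s=np.cos(HA),np.sin(HA); d=np.asarray(p)[...,:2]-[HX,HY]; return 1000*np.stack([d@[c,s],d@[-s,c]],-1)
def release(z=.16):
    robot.set_gripper(.085,30); p=read_tcp_pos(); robot.servo_line([p[0],p[1],z]); st("rel")
E
python3 - <<'E'
from h import *
release(.16)
x,y=h2w(-30,90)
robot.move_to([x-.02,y,.25],ori(best(x-.02,y,.25,np.pi/2+HA))); robot.dwell(.2)
c=capture("wrist"); cv2.imwrite("pics/wrist4.png",c["color"][:,:,::-1]);np.savez("pics/wrist4.npz",**c)
P=cloud(c); print([ (t,toh(np.array(t[:2])/1000)) for t in tops(P,.044,.056,8e-4)])
h=toh(P.reshape(-1,3));z=P.reshape(-1,3)[:,2]
m=(z>.0155)&(z<.020)
f=h[m&(abs(h[:,0]-50)<10)&(h[:,1]<175)&(h[:,1]>-100)]
for lo in range(-100,175,30):
    k=f[(f[:,1]>lo)&(f[:,1]<lo+30)]; 
    if len(k)>20: print(lo,np.percentile(k[:,0],[2,98]),len(k))
f=h[m&(abs(h[:,1]-195)<12)&(h[:,0]<42)]; 
for lo in range(-56,42,14):
    k=f[(f[:,0]>lo)&(f[:,0]<lo+14)]; print("end",lo,np.percentile(k[:,1],[2,98]) if len(k)>5 else None)
E
```

```text
rel t 19.8 tcp [0.6384 0.1531 0.1589] F [-0.4  0.2 -0.5] gap 0.0849
[((637.7, 153.6, 100.1, 49.4, -88.9, 8599, 50.0), array([ 16.63917862, 140.92333992])), ((552.8, 353.4, 90.9, 22.2, -9.1, 695, 50.4), array([-64.65086216, 342.21909068])), ((461.2, 139.6, 59.6, 50.6, 75.8, 3027, 45.1), array([-160.08421555,  130.10243631])), ((439.2, 288.8, 59.7, 50.5, -88.4, 2191, 45.0), array([-179.39519666,  279.67424518]))]
-100 [42.39346529 51.77320177] 467
-70 [42.37503293 51.73496164] 470
-40 [42.35514846 51.74220264] 468
-10 [42.36393283 51.74188099] 466
20 [42.33051303 51.71812901] 468
50 [42.34289059 51.7346436 ] 463
80 [42.43227523 51.70987127] 427
110 [43.88474707 51.74157853] 397
140 [43.85210039 51.73524558] 388
170 [43.84534071 51.73799908] 42
end -56 [190.62776757 200.5752275 ]
end -42 [190.52899192 200.5667642 ]
end -28 [190.58765586 200.53219171]
end -14 [190.80267853 200.73952132]
end 0 [199.46240169 200.99267933]
end 14 [199.42004208 200.91341085]
end 28 [199.44472317 200.80185124]
```

View pics/wrist4.png

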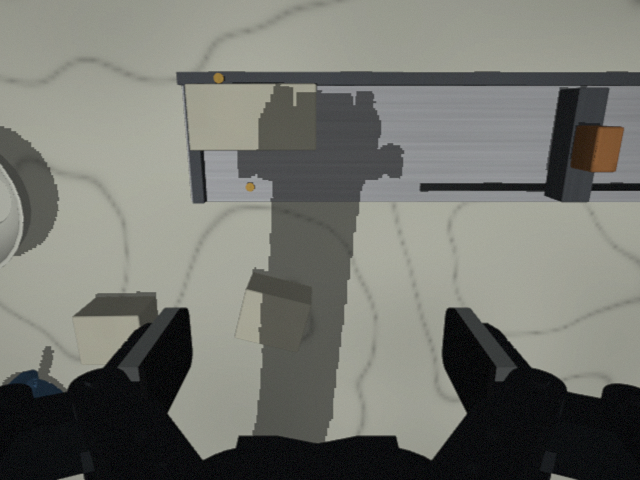

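In the rectified frame the long block's centre is 25.8 mm from the fence face, its end is flush with the end fence, and its yaw error is below 0.1°. Step 2 is met. Now the short blocks at (270,310) and (110,330).

```bash
sed -i 's/^HX,HY,HA=.*/HX,HY,HA=0.6222,0.0130,0.018/' h.py
python3 - <<'E'
from h import *
zg=pick(.4635,.1385,76)
place(20,60,zg,dy=-10,fx=9); release(.13)
zg=pick(.441,.2867,90.5)
place(20,0,zg,dy=-10,fx=9); release(.16)
x,y=h2w(-50,30)
robot.move_to([x,y,.25],ori(best(x,y,.25,np.pi/2+HA))); robot.dwell(.2)
c=capture("wrist"); cv2.imwrite("pics/wrist5.png",c["color"][:,:,::-1])
P=cloud(c); [print(t,toh(np.array(t[:2])/1000)) for t in tops(P,.044,.056,8e-4)]
c=capture("side"); cv2.imwrite("pics/side5.png",c["color"][:,:,::-1])
P=cloud(c); [print(t) for t in tops(P,.038,.054,8e-4)]
E
```

```text
grip t 24.0 tcp [0.4636 0.1388 0.0187] F [-2.4 -0.7  5.9] gap 0.0494
lift t 24.9 tcp [0.4627 0.1383 0.1292] F [ 0.4  0.8 -1.7] gap 0.0495
hover t 25.6 tcp [0.634  0.0636 0.1284] F [ 0.3  1.  -1.1] gap 0.0494
True
down t 27.0 tcp [0.6358 0.0633 0.0235] F [ 0.1 -0.   5.3] gap 0.0495
False
x True
 t 27.7 tcp [0.6414 0.0634 0.0237] F [ 0.  -0.1  2.5] gap 0.0496
y True
 t 28.3 tcp [0.6405 0.0729 0.0238] F [-0.2  0.8  3.9] gap 0.0493
hearth tcp 0.019350770464286297 0.05959595018103484
rel t 29.6 tcp [0.6396 0.0711 0.1291] F [-0.6 -0.3 -0.4] gap 0.0851
grip t 32.4 tcp [0.4413 0.2871 0.0189] F [-1.5 -0.9  6. ] gap 0.0494
lift t 33.3 tcp [0.4402 0.2864 0.1292] F [-0.1  0.2 -1.2] gap 0.0495
hover t 34.6 tcp [0.6359 0.0056 0.1294] F [ 1.   0.3 -0.3] gap 0.0495
True
down t 36.0 tcp [0.6369 0.0033 0.0237] F [-0.3 -1.2  2.7] gap 0.0496
False
x True
 t 36.7 tcp [0.6423 0.0035 0.0239] F [-1.2 -0.3  3.5] gap 0.0496
y True
 t 37.2 tcp [0.6415 0.0114 0.0239] F [-0.2  0.4  2.8] gap 0.0494
hearth tcp 0.019307558111204454 -0.0019299656467017538
rel t 38.7 tcp [0.6407 0.01   0.1589] F [-0.2  0.8 -0.2] gap 0.0854
(637.4, 92.6, 220.8, 50.9, -88.8, 14026, 49.9) [16.6302603  79.31351992]
(566.0, 406.8, 130.0, 127.5, -85.1, 435, 46.4)
(785.5, 296.1, 58.1, 28.7, -25.9, 102, 45.7)
(333.0, 375.5, 78.9, 40.3, 0.3, 146, 46.9)
(641.6, 92.1, 222.7, 52.5, -89.2, 1530, 49.2)
(626.1, -120.5, 45.9, 19.7, -8.5, 101, 44.3)
(466.9, -286.7, 60.7, 50.8, 5.4, 839, 44.3)
(548.5, -412.0, 53.0, 24.3, -53.5, 134, 46.6)
```

View pics/wrist5.png

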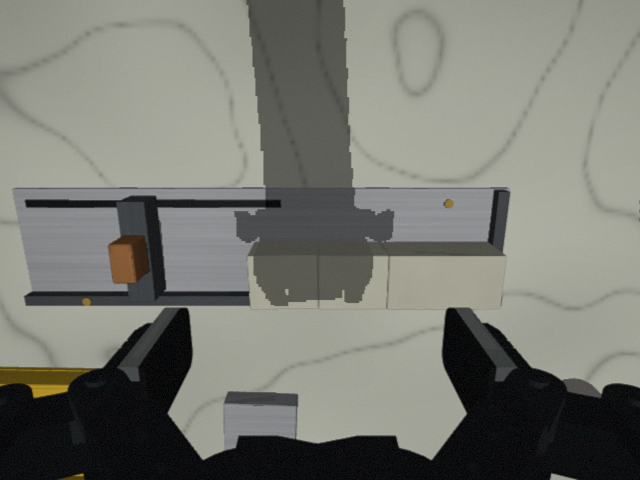

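View pics/side5.png

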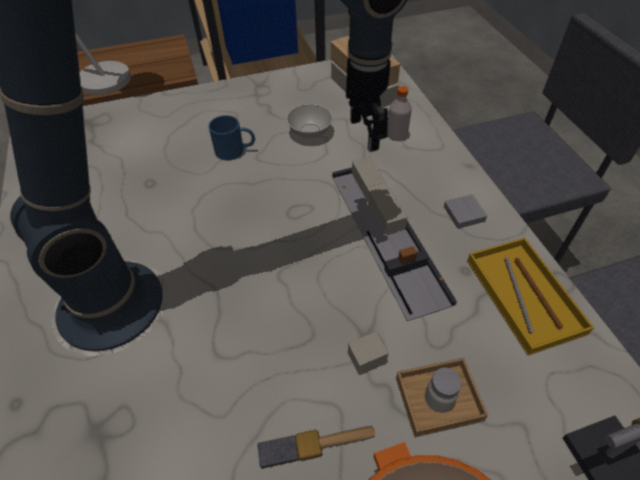

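The wrist view shows a tight row, columns 248–505, 220.8 mm long overall. One short block is left, at (368,350) in the side view.

Run:
```python
from h import *
zg=pick(.4667,-.2865,5.5)
place(20,-60,zg,dy=-9,fx=9); release(.16)
x,y=h2w(-50,-20)
robot.move_to([x,y,.25],ori(best(x,y,.25,np.pi/2+HA))); robot.dwell(.2)
c=capture("wrist"); cv2.imwrite("pics/wrist6.png",c["color"][:,:,::-1])
P=cloud(c); [print(t,toh(np.array(t[:2])/1000)) for t in tops(P,.044,.056,8e-4)]
print([ (t,toh(np.array(t[:2])/1000)) for t in tops(P,.061,.071,3e-4)])
```

```text
grip t 43.2 tcp [ 0.4672 -0.2867  0.0188] F [-0.6  0.5  6.4] gap 0.0493
lift t 44.1 tcp [ 0.466  -0.286   0.1291] F [-0.2  0.6 -1. ] gap 0.0489
hover t 45.4 tcp [ 0.6364 -0.0569  0.1285] F [ 0.  -0.3 -0.9] gap 0.049
True
down t 46.7 tcp [ 0.6378 -0.0562  0.0245] F [-0.8 -1.1  3.7] gap 0.0488
False
x True
 t 47.4 tcp [ 0.6438 -0.0559  0.0247] F [-1.2 -0.4  3.9] gap 0.0493
y True
 t 48.1 tcp [ 0.643  -0.0434  0.0248] F [-0.3 -0.3  3.5] gap 0.0492
hearth tcp 0.01973700721588329 -0.056810540425459306
rel t 49.6 tcp [ 0.6421 -0.0455  0.159 ] F [-0.8 -0.1  0.7] gap 0.0849
(640.2, -48.3, 59.8, 50.6, -88.5, 3808, 50.0) [ 16.89374366 -61.61405217]
(637.6, 92.8, 220.1, 51.1, -88.9, 14033, 49.9) [16.8338277  79.50988772]
[((618.4, -115.0, 34.0, 20.5, -0.2, 1023, 65.8), array([  -6.10326   , -127.91086825]))]
```

View pics/wrist6.png

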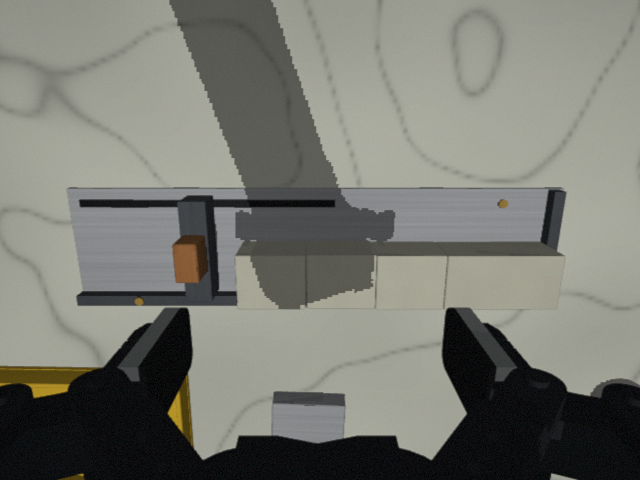

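The third short block is in place, with a gap of about 1 mm at column 306. The stop grip is at (188,260). I'll slide the stop up so it also closes that gap.

Run:
```python
from h import *
X=lambda u,v,z: [*h2w(u,v),z]
a=best(*X(-3,-129.5,.13),HA)
robot.move_to(X(-3,-129.5,.13),ori(a)); robot.servo_line(X(-3,-129.5,.043),rate=.1)
robot.set_gripper(.02,40); st("grip"); p=read_tcp_pos(); u=toh(p)[0]; print(toh(p))
print(robot.servo_line(X(u,-98,p[2]),rate=.03,until_force=13)); st("slid"); print(toh(read_tcp_pos()))
robot.dwell(.3); st()
release(.16); x,y=h2w(-50,0)
robot.move_to([x,y,.25],ori(best(x,y,.25,np.pi/2+HA))); robot.dwell(.2)
c=capture("wrist"); cv2.imwrite("pics/wrist7.png",c["color"][:,:,::-1])
P=cloud(c); [print(t,toh(np.array(t[:2])/1000)) for t in tops(P,.044,.056,8e-4)]
print([ (t,toh(np.array(t[:2])/1000)) for t in tops(P,.061,.071,3e-4)])
h=toh(P.reshape(-1,3));z=P.reshape(-1,3)[:,2]
m=(z>.0155)&(z<.020)
f=h[m&(abs(h[:,0]-50)<10)&(h[:,1]<-150)]; print("fence x",np.percentile(f[:,0],[2,98]))
f=h[m&(abs(h[:,1]-195)<12)&(h[:,0]<-10)]; print("end y",np.percentile(f[:,1],[2,98]))
f=h[(z>.034)&(z<.039)&(h[:,1]<-60)&(h[:,1]>-150)&(abs(h[:,0])<60)];print("stop top y",np.percentile(f[:,1],[2,98]),len(f))
```

```text
grip t 53.8 tcp [ 0.6208 -0.1166  0.0436] F [-3.6  0.1  5.6] gap 0.0331
[  -3.69480642 -129.588448  ]
True
slid t 54.8 tcp [ 0.6203 -0.091   0.0436] F [ 0.8 -0.6  3.1] gap 0.0331
[  -3.74546521 -103.90733443]
 t 55.1 tcp [ 0.6203 -0.0911  0.0436] F [2.4 3.6 1.8] gap 0.0329
rel t 56.6 tcp [ 0.6178 -0.0935  0.159 ] F [ 0.5 -0.8 -0.4] gap 0.0849
(638.1, 62.7, 280.1, 50.8, -89.1, 17912, 49.9) [16.79197596 49.40576427]
[((617.8, -89.4, 33.9, 20.4, 0.3, 1019, 65.9), array([  -6.24238769, -102.30421592]))]
fence x [43.04630822 53.19741733]
end y [189.0951337  199.39507243]
stop top y [-113.96848737  -74.51783526] 1570
```

View pics/wrist7.png

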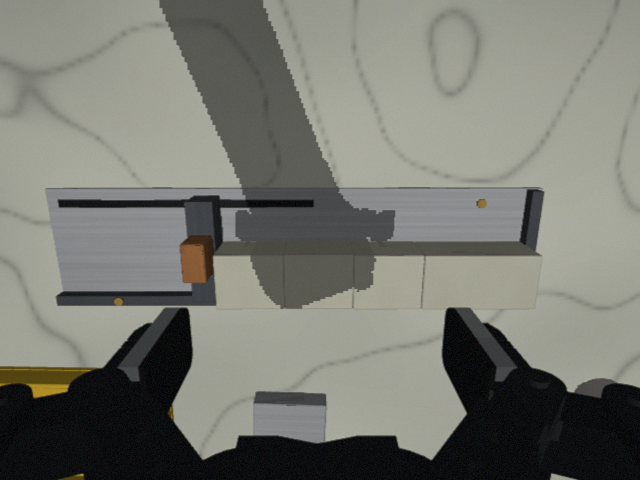

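The row is 280.1 mm long, flush at the end fence, with the stop face touching. It reads about 1.2 mm off the far fence, so I'll nudge each block gently in +x.

Run:
```python
from h import *
X=lambda u,v,z: [*h2w(u,v),z]
robot.set_gripper(0,30)
a=best(*X(-30,140,.1),np.pi/2+HA)
robot.move_to(X(-30,140,.1),ori(a))
for y in (140,60,0,-60):
    robot.servo_line(X(-30,y,.09),rate=.15)
    robot.servo_line(X(-30,y,.028),rate=.12)
    r=robot.servo_line(X(2,y,.028),rate=.025,until_force=8); print(y,r,toh(read_tcp_pos()))
    robot.servo_line(X(-30,y,.028),rate=.1); robot.servo_line(X(-30,y,.09))
st()
x,y=h2w(-50,0)
robot.move_to([x,y,.25],ori(best(x,y,.25,np.pi/2+HA))); robot.dwell(.2)
c=capture("wrist"); cv2.imwrite("pics/wrist8.png",c["color"][:,:,::-1])
P=cloud(c); [print(t,toh(np.array(t[:2])/1000)) for t in tops(P,.044,.056,8e-4)]
print([ (t,toh(np.array(t[:2])/1000)) for t in tops(P,.061,.071,3e-4)])
H=toh(P.reshape(-1,3));z=P.reshape(-1,3)[:,2]
m=(z>.0155)&(z<.020)
f=H[m&(abs(H[:,0]-50)<10)&(H[:,1]<-150)]; print("fence x",np.percentile(f[:,0],[2,98]))
f=H[m&(abs(H[:,1]-195)<12)&(H[:,0]<-10)]; print("end y",np.percentile(f[:,1],[2,98]))
t=H[(z>.045)&(z<.055)&(H[:,0]>-15)]
for y in (150,130,110,78,60,42,18,0,-18,-42,-60,-78):
    k=t[abs(t[:,1]-y)<6]; print(y,np.round(np.percentile(k[:,0],[1,99]),1))
robot.move_to([.45,.25,.35],ori(best(.45,.25,.35,np.pi/2))); robot.dwell(.2)
c=capture("scene"); cv2.imwrite("pics/scene9.png",c["color"][:,:,::-1])
P=cloud(c);[print("jar",t) for t in tops(P,.075,.095,3e-4) if abs(t[0]-560)<60 and abs(t[1]+400)<60]; st()
```

```text
140 True [-16.04403876 139.91495206]
60 True [-16.09889096  59.89904765]
0 True [-16.18904167  -0.04894391]
-60 True [-16.2887858  -60.01407402]
 t 70.6 tcp [ 0.5931 -0.0478  0.0898] F [-1.2 -0.2  0.2] gap 0.0
(639.6, 62.9, 280.4, 51.2, -89.0, 17004, 49.9) [18.29533277 49.57873333]
[((618.3, -89.5, 34.7, 20.3, 0.9, 1031, 65.9), array([  -5.74426859, -102.41319924])), ((771.1, 291.9, 34.5, 9.2, -41.4, 374, 65.7), array([153.89580776, 276.17476415]))]
fence x [42.84735177 52.74568438]
end y [189.07152905 199.60485179]
150 [-6.6 42. ]
130 [-6.6 41.9]
110 [-6.7 42.8]
78 [-6.6 42.8]
60 [-6.7 42.8]
42 [-6.6 42.9]
18 [-6.8 34.9]
0 [-6.8 22.8]
-18 [-6.8 34.4]
-42 [-6.8 42.5]
-60 [-6.8 42.4]
-78 [-6.7 42.6]
jar (560.4, -403.4, 49.9, 47.6, 3.2, 494, 85.4)
 t 72.9 tcp [0.4507 0.2489 0.3495] F [-0.5  0.4 -0.1] gap -0.0
```

View pics/wrist8.png

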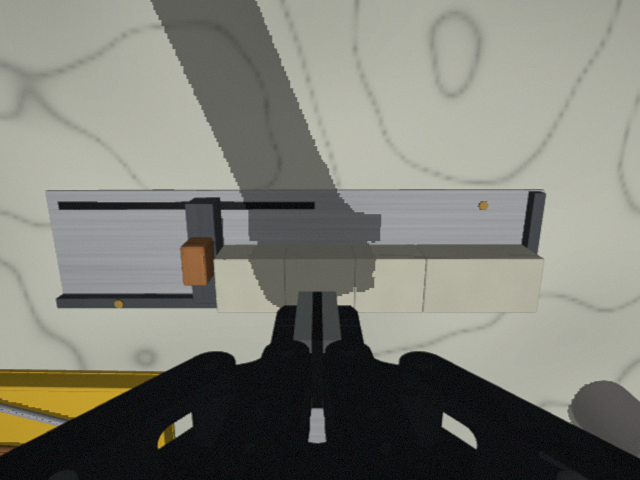

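View pics/scene9.png

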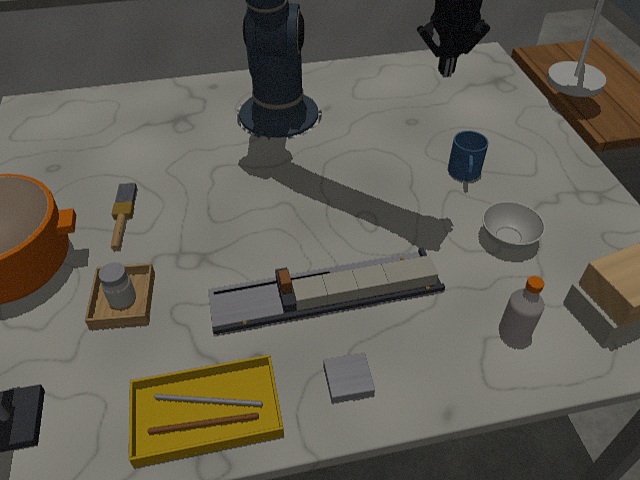

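The scene view shows the row at (290–440, 270–305) against the far fence, the stop touching it at (287,290), and the jar in the caddy at (117,290). The bystanders haven't moved, and no fourth short block is visible. I'm handing the job in.

```bash
python3 -c "
from station import *
robot.close_job()"
```

```text
the job is handed in; nothing more can be done
```

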